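Match the empty clay pots to their saucers on the nursery bench

ROBOT

A 6-joint arm with a two-finger parallel gripper is mounted at the origin on the work surface. World frame = base frame: x ahead of the robot, y to its left, z up, the work surface at z = 0. Lengths are in m, angles in rad, forces in N, time in s.
With the tool pointing down it reaches from about 0.3 to 0.875 m from the base axis. Payload 6.4 kg.
Tool frame: the origin (TCP) lies at the very end of the fingers, on their centre line; the grasp point (between the pads) lies 19 mm behind it; z points along the fingers, y is the line along which they close (so a half turn about z gives the same grasp; the last joint's range is limited). The gripper opens to 85 mm and grips with 20 to 120 N. Pads are 22 mm wide; open, the fingers measure 114 mm over their backs; the gripper's body (76 mm by 85 mm) begins 54 mm behind the grasp point. The pads swing forward as they close: fully open they stand 13 mm farther back than shut.
Start: joints at [-0.206, 0.181, 1.607, -0, 1.354, -0.206], TCP at [0.575, 0, 0.231] pointing down, gripper open.
Joint ranges: [-2.99, 2.99], [-0.89, 2.07], [0.3, 2.58], [-1.14, 4.28], [0, 2.63], [-3.12, 3.12]. Speed limits (rad/s): [2.57, 2.57, 3.01, 3.14, 3.14, 3.14].

INTERFACE

Orientations are given as a unit quaternion [w, x, y, z].
In Python, from bench import * gives the robot as it stands. The module is installed in compiled form; this text tells all that it offers.
- The arm moves only by the tool arm_command, never from a script. Its arguments are lists of equal length, an entry for each row: "dp": the shift along the tool's x, y, z in units of 0.25 m (1.0 is 0.25 m), a list of three; "turn": the turn, a rotation vector about the tool's x, y, z in units of 30 degrees (1.0 is 30 degrees), a list of three; "jaw": the opening, from 0 (shut) to 1 (fully open). A call has 1 to 5 rows; each row is the pose to reach, as a shift and turn from the pose commanded when the call began, along the tool's axes at that moment; what a row does not reach only later rows make up. A row lasts 1/8 s, in which the tool goes at most 62.5 mm and 10.7 degrees, less where a joint would pass 70% of its speed; a pose out of reach is approached as far as the arm can. A call with a number of a shift or a turn outside -1 to 1 is refused whole. A call with a gripper value outside its range is refused whole. The fingers move at their own pace and stop on an object; the grip force is fixed at half the most. Time passes only in rows, so rows that repeat a pose let the fingers close. It gives the time, the measured TCP pose, the force, the opening and the grip force at its end, in the units of the state.
- get_obs(): the state, without advancing time (a new reading comes with each control period).
- camera(name): name is "scene" or "side" or "wrist"; returns the picture (480x640x3 uint8, blue, green, red); there is no depth.
- get_calibration(name): a dict with "camera_matrix" (3x3 intrinsics, pixels), "R" (3x3) and "t" (3): a world point X has camera coordinates R X + t; the wrist camera has in their place "mount" (4x4, takes a point from camera to tool coordinates, whose origin is the TCP and whose axes are the flange's). Camera axes: x right, y down, z forward; pixel columns grow to the right and rows downward; lengths in m; the calibration is good to about 2 mm. A picture is of the moment at which its call begins: read the wrist's pose just before it. get_calibration takes no time and is no camera call.
- hand_in(): hands the job in; it is judged then, once.
The state is a dict: "time_s": time; "q": joint angles; "dq": joint speeds; "joint_efforts": joint torques, N m; "eef_pos": TCP position; "eef_rot": TCP orientation; "wrist_force": force on the tool from outside, world axes, zero at the start; "torque": the same for the moment, N m; "opening": opening from 0.0 (shut) to 1.0 (fully open); "grasp_force": force on a finger pad.
Only numpy, scipy, OpenCV 4.12 (cv2) and the standard library are available. Lean on these libraries where they do the work, as an engineer would, in place of code of your own. Each camera call takes 0.05 s, during which the arm holds its last target. There are 200 camera calls.

TASK

Take the square clay pot off the large round saucer and stand it in the square saucer, with its sides in line with the saucer's. Then stand each round pot, upright and near the middle, in the round saucer of its own size: the large pot first, then the medium, then the small one; clay breaks, so set the pots down, do not drop or bang them into the saucers. Leave the two six-sided pots standing where they are.

Things in the scene. Friction and masses are not known exactly. Their poses are not given: they have to be found in the camera images.
- pot_large: loose large round clay pot, open at the top, standing upright: rim diameter 68 mm, height 66 mm, foot diameter 50 mm, wall 5 mm, about 220 g. The top 15 mm is an upright band at full rim diameter, below it the pot tapers to the foot. Origin: centre of its underside; z up through the mouth
- pot_medium: loose medium round clay pot, open at the top, standing upright: rim diameter 54 mm, height 54 mm, foot diameter 40 mm, wall 5 mm, about 140 g. The top 15 mm is an upright band at full rim diameter, below it the pot tapers to the foot. Origin: centre of its underside; z up through the mouth
- pot_small: loose small round clay pot, open at the top, standing upright: rim diameter 40 mm, height 42 mm, foot diameter 30 mm, wall 5 mm, about 80 g. The top 15 mm is an upright band at full rim diameter, below it the pot tapers to the foot. Origin: centre of its underside; z up through the mouth
- pot_square: loose square clay pot, open at the top, straight sides: 48 x 48 mm, 52 mm high, wall 5 mm, about 160 g; at the start it stands upright inside the large round saucer. Origin: centre of its underside; x and y square to its sides, z up
- saucer_large: fixed round clay saucer: outer diameter 90 mm at the lip, inside floor diameter about 76 mm, lip 12 mm high, floor 5 mm thick; does not move. Origin: centre of its underside, on the bench; z up. At the start the square pot stands in it
- saucer_medium: fixed round clay saucer: outer diameter 72 mm at the lip, inside floor diameter about 58 mm, lip 12 mm high, floor 5 mm thick; does not move. Origin: centre of its underside, on the bench; z up
- saucer_small: fixed round clay saucer: outer diameter 60 mm at the lip, inside floor diameter about 46 mm, lip 12 mm high, floor 5 mm thick; does not move. Origin: centre of its underside, on the bench; z up
- saucer_square: fixed square clay saucer: 86 x 86 mm outside, 76 x 76 mm inside, lip 12 mm high, floor 5 mm thick; does not move. Origin: centre of its underside, on the bench; x and y square to its sides, z up
- pot_hex_large: loose large six-sided clay pot, open at the top, upright: 60 mm across flats (one pair of flats faces its x axis), 60 mm high. Belongs to somebody else's job and stays where it stands. Origin: centre of its underside
- pot_hex_small: loose small six-sided clay pot, open at the top, upright: 46 mm across flats (one pair of flats faces its x axis), 46 mm high. Belongs to somebody else's job and stays where it stands. Origin: centre of its underside
Not all that is in view belongs to the job. Leave any purple look-alike of the pot_medium alone.

How it is judged:
On the way, in this order (a step that is already met when the one before it is completed fails the run):
1. the square pot stands in the square saucer, in line with it, upright and let go (horizontal distance between pot_square and saucer_square below 0.012 m and z of pot_square in the frame of saucer_square between 0.002 and 0.008 m and angle between pot_square's own z axis and vertical below 0.1 rad and linear speed of pot_square below 0.02 m/s and angular speed of pot_square below 0.2 rad/s and contact force between pot_square and the fingers below 0.3 N and (angle between the x axis of pot_square and the x axis of saucer_square, either way round below 0.25 rad or angle between the x axis of pot_square and the y axis of saucer_square, either way round below 0.25 rad)), for 0.2 s.
2. the round large pot stands in the large round saucer, upright and let go (horizontal distance between pot_large and saucer_large below 0.012 m and z of pot_large in the frame of saucer_large between 0.002 and 0.008 m and angle between pot_large's own z axis and vertical below 0.1 rad and linear speed of pot_large below 0.02 m/s and angular speed of pot_large below 0.2 rad/s and contact force between pot_large and the fingers below 0.3 N), for 0.2 s.
3. the round medium pot stands in the medium round saucer, upright and let go (horizontal distance between pot_medium and saucer_medium below 0.012 m and z of pot_medium in the frame of saucer_medium between 0.002 and 0.008 m and angle between pot_medium's own z axis and vertical below 0.1 rad and linear speed of pot_medium below 0.02 m/s and angular speed of pot_medium below 0.2 rad/s and contact force between pot_medium and the fingers below 0.3 N), for 0.2 s.
4. the round small pot stands in the small round saucer, upright and let go (horizontal distance between pot_small and saucer_small below 0.012 m and z of pot_small in the frame of saucer_small between 0.002 and 0.008 m and angle between pot_small's own z axis and vertical below 0.1 rad and linear speed of pot_small below 0.02 m/s and angular speed of pot_small below 0.2 rad/s and contact force between pot_small and the fingers below 0.3 N), for 0.2 s.
At the end, for the whole second after the job is handed in: Each of the four pots stands upright (tilt under 0.1 rad) on the floor of its own saucer, within 12 mm of its centre, at rest and released; the square pot's sides are within 0.25 rad of its saucer's; both six-sided pots stand upright within 20 mm of where they began (all of step 1 and all of step 2 and all of step 3 and all of step 4 and distance of each of pot_hex_large, pot_hex_small from where it was at the start of the episode below 0.02 m and angle between each of pot_hex_large, pot_hex_small's own z axis and vertical below 0.1 rad); the robot touches nothing.
It fails at once if a six-sided pot is shifted more than 20 mm or tipped (distance of any of pot_hex_large, pot_hex_small from where it was at the start of the episode above 0.02 m or angle between any of pot_hex_large, pot_hex_small's own z axis and vertical above 0.3 rad).
It fails at once if a pot is banged into its saucer (more than 50 N between them) (contact force between pot_square and saucer_square above 50 N or contact force between pot_large and saucer_large above 50 N or contact force between pot_medium and saucer_medium above 50 N or contact force between pot_small and saucer_small above 50 N).
It fails at once if a pot is dropped (falls freely, clear of the fingers, by more than about 15 mm) ((contact force between pot_square and the fingers below 0.05 N and linear speed of pot_square above 0.55 m/s) or (contact force between pot_large and the fingers below 0.05 N and linear speed of pot_large above 0.55 m/s) or (contact force between pot_medium and the fingers below 0.05 N and linear speed of pot_medium above 0.55 m/s) or (contact force between pot_small and the fingers below 0.05 N and linear speed of pot_small above 0.55 m/s)).
It also fails if it takes over 99 s, if anything falls off the work surface, if the arm or the gripper's body presses on something with over 40 N, if the wrist force passes 120 N, or if a joint passes its speed limit or range.

## Working session

There is one attempt and no reset: what is moved stays moved. The work goes in short steps, Python scripts to look and compute and a tool call to move; the robot and the scene stay as the last step left them, time stands still between calls to the robot, and variables do not carry over. Pictures are saved under pics/ and viewed, at most 14 in all, crops included, and the job is handed in when it is done.

Besides the shell and the picture viewer there is one more tool, called after ">>>" as a command line: name --argument value ..., lists and objects as JSON in quotes. arm_command: Moves the arm, as the interface text tells. Its arguments: {"type":"object","properties":{"dp":{"type":"array"},"turn":{"type":"array"},"jaw":{"type":"array"}},"required":["dp","turn","jaw"]}

```bash
mkdir -p pics; python3 - <<'E'
from bench import *
import cv2,numpy as np
np.set_printoptions(precision=4,suppress=True)
o=get_obs();print(o['eef_pos'],o['eef_rot'],o['opening'],o['time_s'])
for n in ['scene','side','wrist']:
    cv2.imwrite(f'pics/{n}0.png',camera(n)); c=get_calibration(n)
    print(n,{k:np.array(v) for k,v in c.items()})
E
```

```text
[0.5744 0.0001 0.2304] [-0.0007  0.7071  0.7071 -0.0005] 1.0002687083388542 0.0
scene {'camera_matrix': array([[469.9683,   0.    , 322.4512],
       [  0.    , 469.9683, 236.8724],
       [  0.    ,   0.    ,   1.    ]]), 'R': array([[ 0.4545,  0.8907,  0.0063],
       [ 0.7307, -0.3687, -0.5746],
       [-0.5095,  0.2657, -0.8184]]), 't': array([-0.2386, -0.3683,  1.3052])}
side {'camera_matrix': array([[442.1403,   0.    , 309.7609],
       [  0.    , 442.1403, 241.3638],
       [  0.    ,   0.    ,   1.    ]]), 'R': array([[-0.8565, -0.5159,  0.0145],
       [-0.4008,  0.6472, -0.6484],
       [ 0.3252, -0.5612, -0.7611]]), 't': array([0.4848, 0.2716, 0.6352])}
wrist {'camera_matrix': array([[422.1663,   0.    , 313.9246],
       [  0.    , 422.1663, 239.5149],
       [  0.    ,   0.    ,   1.    ]]), 'mount': array([[ 0.0007, -0.9531, -0.3026,  0.0789],
       [ 1.    ,  0.0003,  0.0012, -0.0003],
       [-0.0011, -0.3026,  0.9531, -0.1423],
       [ 0.    ,  0.    ,  0.    ,  1.    ]])}
```

View pics/scene0.png

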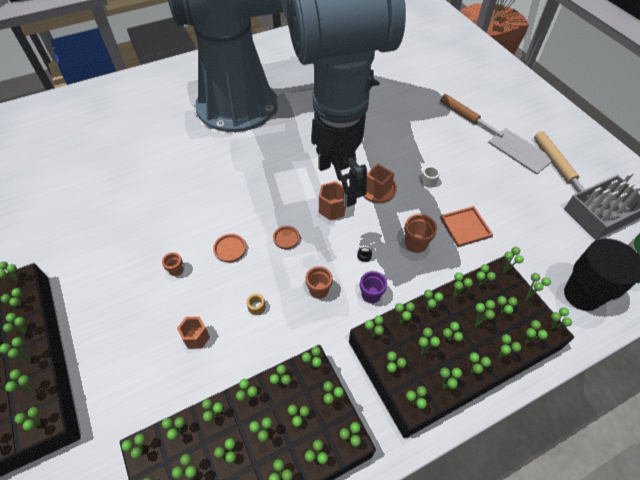

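View pics/side0.png

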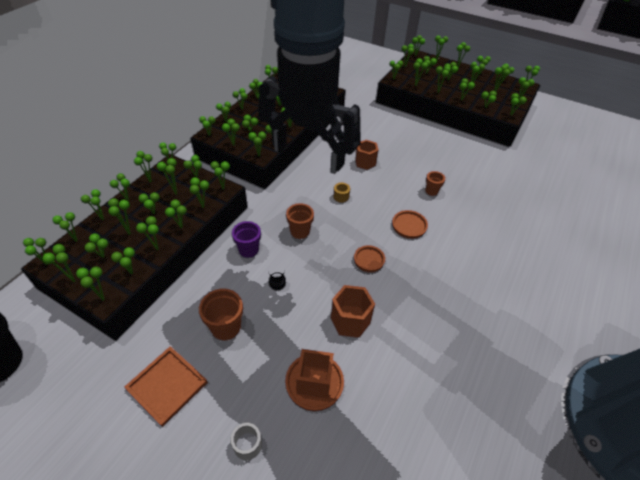

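View pics/wrist0.png

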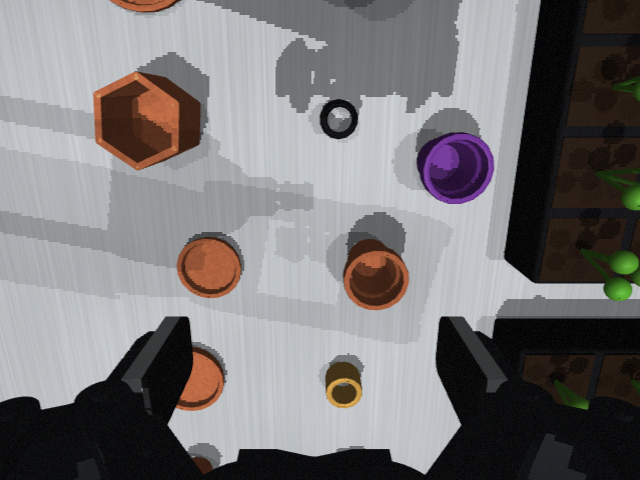

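Scene view: large pot (420,232), medium pot (319,282), small pot (173,263), square pot (380,183) on the large saucer, square saucer (467,226). The round saucers are at (230,247) and (287,237). Hex pots are at (332,200) and (194,332). Look-alikes to leave alone: purple pot (373,287), and the white (430,175), black (365,252) and brass (256,303) rings.
The side and wrist views show the same layout. I'll localise everything with both fixed cameras.

```bash
cat >h.py <<'E'
from bench import *
import cv2,numpy as np
from scipy.optimize import least_squares
from scipy.spatial.transform import Rotation as Ro
np.set_printoptions(precision=4,suppress=True)
def cam(n,o=None):
    c=get_calibration(n);K=np.array(c['camera_matrix'])
    if n!='wrist': return K,np.array(c['R']),np.array(c['t'])
    o=o or get_obs();T=np.eye(4);q=o['eef_rot'];T[:3,:3]=Ro.from_quat([q[1],q[2],q[3],q[0]]).as_matrix();T[:3,3]=o['eef_pos']
    M=np.linalg.inv(T@np.array(c['mount']));return K,M[:3,:3],M[:3,3]
def back(C,uv,z):
    K,R,t=C;d=(np.c_[np.reshape(uv,(-1,2)),np.ones(np.size(uv)//2)]@np.linalg.inv(K).T)@R;o=-R.T@t
    return (o+d*((z-o[2])/d[:,2])[:,None])[:,:2]
def proj(C,X):
    K,R,t=C;p=(np.atleast_2d(X)@R.T+t)@K.T;return p[:,:2]/p[:,2:]
def mask(im):
    h=cv2.cvtColor(im,cv2.COLOR_BGR2HSV);return cv2.inRange(h,(3,110,50),(14,255,255))
def contour(im,uv):
    cs,_=cv2.findContours(mask(im),cv2.RETR_EXTERNAL,cv2.CHAIN_APPROX_NONE)
    cs=[c for c in cs if cv2.contourArea(c)>60]
    return min(cs,key=lambda c:-cv2.pointPolygonTest(c,tuple(map(float,uv)),True))[:,0]
def circle(P,r):
    c=least_squares(lambda c:np.hypot(*(P-c).T)-r,P.mean(0),loss='soft_l1',f_scale=.001)
    e=np.hypot(*(P-c.x).T)-r;return c.x,np.mean(abs(e)<.0015)
E
python3 - <<'E'
from h import *
I={'large':(.066,.034,(420,232),(222,313)),'medium':(.054,.027,(319,282),(300,222)),'small':(.042,.02,(173,263),(435,182)),
'sau_m':(.012,.036,(230,247),(409,224)),'sau_s':(.012,.03,(287,237),(369,259)),'sau_l':(.012,.045,(378,190),(315,390)),'sau_sq':(.012,.06,(467,226),(166,385)),
'hexl':(.06,.0325,(332,200),(352,310)),'hexs':(.046,.025,(194,332),(367,154)),'sq':(.052,.03,(380,183),(315,372)),'purple':(.054,.027,(373,287),(247,238))}
im={n:cv2.imread(f'pics/{n}0.png') for n in('scene','side')}
for k,(z,r,a,b) in I.items():
    out=[]
    for n,uv in(('scene',a),('side',b)):
        P=back(cam(n),contour(im[n],uv),z);c,f=circle(P,r);out+=[c,round(f,2)]
    print(k,*out)
for n,uv in(('scene',(467,226)),('side',(166,385))):
    print(n,cv2.minAreaRect(back(cam(n),contour(im[n],uv),.012).astype(np.float32)*1000))
E
```

```text
large [0.6245 0.1768] 0.12 [0.6132 0.1876] 0.2
medium [ 0.6303 -0.0627] 0.3 [ 0.6197 -0.0505] 0.09
small [ 0.4525 -0.308 ] 0.25 [ 0.4439 -0.2952] 0.1
sau_m [ 0.4493 -0.1876] 0.23 [ 0.4474 -0.1849] 0.62
sau_s [ 0.4793 -0.0667] 0.19 [ 0.4768 -0.0643] 0.6
sau_l [0.4421 0.1929] 0.11 [0.4449 0.1879] 0.47
sau_sq [0.6298 0.3048] 0.06 [0.6322 0.3081] 0.07
hexl [0.4665 0.052 ] 0.05 [0.4433 0.0779] 0.16
hexs [ 0.6189 -0.3173] 0.1 [ 0.6025 -0.2985] 0.09
sq [0.4716 0.1743] 0.06 [0.4375 0.2021] 0.0
purple [ 0.6303 -0.0627] 0.3 [ 0.6197 -0.0505] 0.09
scene ((632.4247436523438, 305.8311462402344), (88.13299560546875, 87.09876251220703), 81.4381103515625)
side ((629.1062622070312, 309.125244140625), (86.07197570800781, 88.4404296875), 81.31820678710938)
```

>>> arm_command --dp '[[0.25,-0.03,0],[0.5,-0.06,0],[0.75,-0.1,0],[1,-0.14,0],[1,-0.14,0]]' --turn '[[0,0,0],[0,0,0],[0,0,0],[0,0,0],[0,0,0]]' --jaw '[1,1,1,1,1]'

```text
time_s: 0.78
eef_pos: [0.5384, 0.254, 0.2309]
eef_rot: [-0.001, 0.705, 0.709, -0.0]
wrist_force: [1.0, -1.0, -0.2]
opening: 1.0
grasp_force: 0.0
```

>>> arm_command --dp '[[0,0,0],[0,0,0]]' --turn '[[0,0,0],[0,0,0]]' --jaw '[1,1]'

```text
time_s: 1.02
eef_pos: [0.5404, 0.2485, 0.2311]
eef_rot: [0.0, 0.708, 0.706, -0.0]
wrist_force: [0.0, -0.7, -0.2]
opening: 1.0
grasp_force: 0.0
```

```bash
python3 - <<'E'
from h import *
o=get_obs();C=cam('wrist',o);im=camera('wrist');cv2.imwrite('pics/w1.png',im);print(o['eef_pos'],o['time_s'])
np.savez('w1.npz',K=C[0],R=C[1],t=C[2])
for p in [(.619,.182,.066),(.443,.19,.012),(.631,.307,.012),(.455,.19,.057),(.455,.065,.06)]:print(p,proj(C,p))
E
```

```text
[0.5404 0.2485 0.2311] 1.025
(0.619, 0.182, 0.066) [[412.3539 296.311 ]]
(0.443, 0.19, 0.012) [[207.3341 263.1226]]
(0.631, 0.307, 0.012) [[422.7694 130.9743]]
(0.455, 0.19, 0.057) [[208.8245 282.8312]]
(0.455, 0.065, 0.06) [[218.7131 412.8156]]
```

View pics/w1.png

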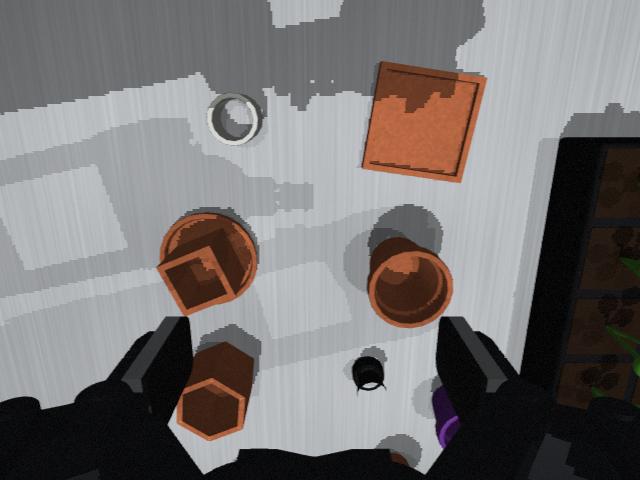

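The wrist view shows the square pot's rim corners at about (157,267), (210,247), (238,293) and (187,316), on the large saucer centred near (208,262). The large pot's rim is centred near (410,288) and the square saucer near (423,122). The large hex pot is at (212,408).

```bash
cat >>h.py <<'E'
def rim(C,im,uv,z,r,tol=.004):
    # circle of known radius on the plane z, started at pixel uv, on the nearby outline points
    P=back(C,contour(im,uv),z);x=back(C,uv,z)[0]
    for t in(.012,.008,.005,.003):
        d=np.hypot(*(P-x).T)-r;Q=P[abs(d)<t]
        x=least_squares(lambda c:np.hypot(*(Q-c).T)-r,x,loss='soft_l1',f_scale=.0008).x
    Q=P[abs(np.hypot(*(P-x).T)-r)<.002];A=np.c_[2*Q,np.ones(len(Q))];s=np.linalg.lstsq(A,(Q**2).sum(1),rcond=None)[0]
    return x,len(Q)/len(P),np.sqrt(s[2]+s[0]**2+s[1]**2)
E
python3 - <<'E'
from h import *
d=np.load('w1.npz');C=(d['K'],d['R'],d['t']);im=cv2.imread('pics/w1.png')
print('large',rim(C,im,(410,288),.066,.034))
print('sau_l',rim(C,im,(208,262),.012,.045))
print('sqs',cv2.minAreaRect(back(C,contour(im,(423,122)),.012).astype(np.float32)*1000))
P=back(C,[(157,267),(210,247),(238,293),(187,316)],.057);print(P,P.mean(0))
e=np.roll(P,-1,0)-P;print(np.hypot(*e.T),np.degrees(np.arctan2(e[:,1],e[:,0]))%90)
P=back(C,[(177,403),(213,378),(244,400),(210,440)],.06);print('hexl',P)
E
```

```text
large (array([0.6163, 0.1888]), 0.744, np.float64(0.03376623358064709))
sau_l (array([0.4433, 0.1927]), 0.7359154929577465, np.float64(0.04445366492612576))
sqs ((629.802490234375, 312.5480651855469), (85.758056640625, 86.61627197265625), 81.6935043334961)
[[0.4145 0.2038]
 [0.4583 0.2207]
 [0.4782 0.1809]
 [0.4345 0.16  ]] [0.4464 0.1914]
[0.047  0.0445 0.0485 0.0482] [21.0708 26.595  25.5732 24.5691]
hexl [[0.4187 0.0756]
 [0.4526 0.1015]
 [0.4784 0.0787]
 [0.4449 0.0349]]
```

>>> arm_command --dp '[[-0.08,-0.13,0.1],[-0.16,-0.26,0.2],[-0.234,-0.376,0.32],[-0.234,-0.376,0.32],[-0.234,-0.376,0.32]]' --turn '[[0,0,-0.3],[0,0,-0.6],[0,0,-0.817],[0,0,-0.817],[0,0,-0.817]]' --jaw '[1,1,1,1,1]'

```text
time_s: 1.7
eef_pos: [0.4475, 0.1909, 0.1523]
eef_rot: [0.001, 0.542, 0.84, 0.001]
wrist_force: [0.5, -0.0, 0.1]
opening: 1.001
grasp_force: 0.0
```

```bash
python3 - <<'E'
from h import *
o=get_obs();C=cam('wrist',o);im=camera('wrist');cv2.imwrite('pics/w2.png',im);print(o['eef_pos'],o['eef_rot'],o['time_s'])
np.savez('w2.npz',K=C[0],R=C[1],t=C[2])
print(proj(C,[(.446,.191,.057),(.4433,.1927,.012)]))
E
```

```text
[0.4475 0.1909 0.1523] [0.0008 0.5421 0.8403 0.0008] 1.7
[[310.2621 243.623 ]
 [308.0414 219.6309]]
```

View pics/w2.png

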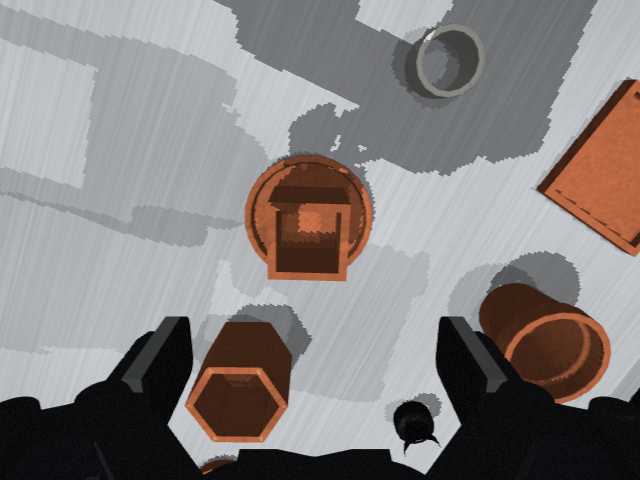

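The pot is squared up between the fingers, with its rim centred near (308,242), within 1 mm of my estimate. Going down and gripping.

>>> arm_command --dp '[[0,0,0.15],[0,0,0.3],[0,0,0.42],[0,0,0.5],[0,0,0.5]]' --turn '[[0,0,0],[0,0,0],[0,0,0],[0,0,0],[0,0,0]]' --jaw '[1,1,1,1,1]'

```text
time_s: 2.38
eef_pos: [0.4464, 0.1916, 0.0257]
eef_rot: [-0.001, 0.541, 0.841, -0.0]
wrist_force: [-1.2, 0.8, 0.3]
opening: 1.001
grasp_force: 0.0
```

>>> arm_command --dp '[[0,0,0],[0,0,0],[0,0,0],[0,0,0],[0,0,0]]' --turn '[[0,0,0],[0,0,0],[0,0,0],[0,0,0],[0,0,0]]' --jaw '[0.8,0.6,0.4,0.4,0.4]'

```text
time_s: 3.0
eef_pos: [0.4472, 0.1917, 0.0277]
eef_rot: [0.001, 0.541, 0.841, 0.001]
wrist_force: [-0.3, -0.7, 6.7]
opening: 0.549
grasp_force: 63.1
```

>>> arm_command --dp '[[0,0,-0.06],[0,0,-0.16],[0,0,-0.26],[0,0,-0.36],[0,0,-0.36]]' --turn '[[0,0,0],[0,0,0],[0,0,0],[0,0,0],[0,0,0]]' --jaw '[0.4,0.4,0.4,0.4,0.4]'

```text
time_s: 3.62
eef_pos: [0.4478, 0.1919, 0.1188]
eef_rot: [0.002, 0.541, 0.841, 0.002]
wrist_force: [-0.2, 0.3, -1.3]
opening: 0.549
grasp_force: 62.3
```

```bash
cat >>h.py <<'E'
def go(x,y,z,yaw):
    # dp and turn units from the measured pose to a tool-down pose with tool y at yaw degrees
    o=get_obs();q=o['eef_rot'];R=Ro.from_quat([q[1],q[2],q[3],q[0]])
    a=np.radians(yaw);W=Ro.from_matrix(np.c_[[-np.sin(a),np.cos(a),0],[np.cos(a),np.sin(a),0],[0,0,-1]])
    print('pos',o['eef_pos'],'dp',R.inv().apply(np.array([x,y,z])-o['eef_pos'])/.25,'turn',np.degrees((R.inv()*W).as_rotvec())/30,'t',o['time_s'])
E
python3 - <<'E'
from h import *
go(.630,.310,.115,-8.4)
E
```

```text
pos [0.4478 0.1919 0.1188] dp [0.1273 0.8591 0.0197] turn [ 0.0104 -0.0003  1.0973] t 3.625
```

>>> arm_command --dp '[[0.03,0.19,0],[0.06,0.39,0],[0.09,0.6,0],[0.12,0.78,0],[0.127,0.859,0]]' --turn '[[0,0,0.25],[0,0,0.5],[0,0,0.75],[0,0,1],[0,0,1]]' --jaw '[0.4,0.4,0.4,0.4,0.4]'

```text
time_s: 4.25
eef_pos: [0.6291, 0.3105, 0.1144]
eef_rot: [-0.0, 0.74, 0.672, -0.001]
wrist_force: [0.3, -0.7, -2.9]
opening: 0.554
grasp_force: 62.5
```

>>> arm_command --dp '[[0,0,0],[0,0,0],[0,0,0]]' --turn '[[0,0,0.097],[0,0,0.097],[0,0,0.097]]' --jaw '[0.4,0.4,0.4]'

```text
time_s: 4.62
eef_pos: [0.6275, 0.3092, 0.1153]
eef_rot: [-0.0, 0.757, 0.654, -0.001]
wrist_force: [-0.6, -0.0, -3.0]
opening: 0.556
grasp_force: 62.5
```

```bash
python3 - <<'E'
from h import *
go(.630,.310,.026,-8.4)
o=get_obs();C=cam('wrist',o);im=camera('wrist');cv2.imwrite('pics/w3.png',im)
np.savez('w3.npz',K=C[0],R=C[1],t=C[2])
a=np.radians(-8.4);c=np.array([.63,.31,.012]);ex=np.array([np.cos(a),np.sin(a),0])*.043;ey=np.array([-np.sin(a),np.cos(a),0])*.043
print(proj(C,[c+ex+ey,c-ex+ey,c-ex-ey,c+ex-ey]))
E
```

```text
pos [0.6275 0.3092 0.1153] dp [0.0048 0.0098 0.3572] turn [-0.0027  0.0013  0.0016] t 4.625
[[392.7815 168.3607]
 [244.3367 168.1275]
 [250.8358 302.8448]
 [384.9854 303.0523]]
```

View pics/w3.png

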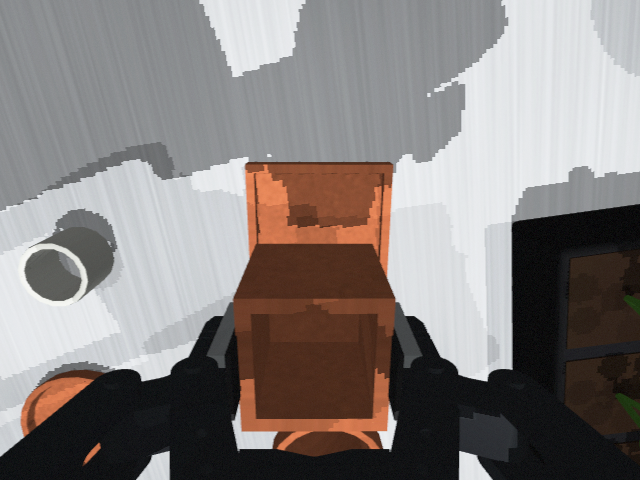

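The saucer's far corners are at (246,163) and (392,163), about 5 px beyond the prediction. The pot rim's far edge is at row 298 and its near edge at row 432.

```bash
python3 - <<'E'
from h import *
d=np.load('w3.npz');C=(d['K'],d['R'],d['t'])
for z in(.140,.144,.148):
    P=back(C,[(235,298),(395,298),(389,432),(240,432)],z);print(z,P.mean(0),np.hypot(*(np.roll(P,-1,0)-P).T))
P=back(C,[(246,163),(392,163)],.012);a=np.radians(-8.4);n=np.array([-np.sin(a),np.cos(a)]);print(P,P.mean(0)-.043*n)
E
```

```text
0.14 [0.6272 0.3068] [0.0489 0.0503 0.0509 0.0503]
0.144 [0.6276 0.3096] [0.0473 0.0486 0.0492 0.0486]
0.148 [0.628  0.3123] [0.0456 0.0469 0.0475 0.0469]
[[0.5953 0.3616]
 [0.6786 0.3494]] [0.6307 0.3129]
```

>>> arm_command --dp '[[0.016,0.01,0.12],[0.016,0.01,0.22],[0.016,0.01,0.29],[0.016,0.01,0.325],[0.016,0.01,0.333]]' --turn '[[0,0,0],[0,0,0],[0,0,0],[0,0,0],[0,0,0]]' --jaw '[0.4,0.4,0.4,0.4,0.4]'

```text
time_s: 5.3
eef_pos: [0.6313, 0.313, 0.0329]
eef_rot: [-0.0, 0.757, 0.653, -0.0]
wrist_force: [-0.0, 0.1, -0.2]
opening: 0.554
grasp_force: 62.5
```

>>> arm_command --dp '[[0,0,0.004],[0,0,0.008],[0,0,0.01],[0,0,0.012],[0,0,0.012]]' --turn '[[0,0,0],[0,0,0],[0,0,0],[0,0,0],[0,0,0]]' --jaw '[0.4,0.4,0.4,0.4,0.4]'

```text
time_s: 5.92
eef_pos: [0.6313, 0.3131, 0.0301]
eef_rot: [0.0, 0.757, 0.653, -0.0]
wrist_force: [-0.3, -0.1, -2.0]
opening: 0.551
grasp_force: 62.5
```

>>> arm_command --dp '[[0,0,0.003],[0,0,0.006],[0,0,0.008],[0,0,0.01],[0,0,0.01]]' --turn '[[0,0,0],[0,0,0],[0,0,0],[0,0,0],[0,0,0]]' --jaw '[0.4,0.4,0.4,0.4,0.4]'

```text
time_s: 6.55
eef_pos: [0.6313, 0.3131, 0.0278]
eef_rot: [-0.0, 0.757, 0.653, -0.0]
wrist_force: [-2.0, -1.0, 1.5]
opening: 0.551
grasp_force: 62.9
```

Force turned positive, so the pot is touching. Releasing gently and going up.

>>> arm_command --dp '[[0,0,0],[0,0,0],[0,0,0],[0,0,0],[0,0,0]]' --turn '[[0,0,0],[0,0,0],[0,0,0],[0,0,0],[0,0,0]]' --jaw '[0.58,0.65,0.8,1,1]'

```text
time_s: 7.18
eef_pos: [0.6313, 0.3131, 0.0276]
eef_rot: [0.0, 0.757, 0.653, 0.0]
wrist_force: [-0.9, -0.6, 0.7]
opening: 1.004
grasp_force: 0.0
```

>>> arm_command --dp '[[0,0,-0.1],[0,0,-0.25],[0,0,-0.45],[0,0,-0.6],[0,0,-0.6]]' --turn '[[0,0,0],[0,0,0],[0,0,0],[0,0,0],[0,0,0]]' --jaw '[1,1,1,1,1]'

```text
time_s: 7.8
eef_pos: [0.6338, 0.3139, 0.1828]
eef_rot: [0.002, 0.757, 0.653, 0.004]
wrist_force: [-0.2, 0.3, 0.2]
opening: 0.994
grasp_force: 0.0
```

```bash
python3 - <<'E'
from h import *
C=cam('wrist');im=camera('wrist');cv2.imwrite('pics/w4.png',im);go(.6163,.1888,.15,0)
np.savez('w4.npz',K=C[0],R=C[1],t=C[2]);print(proj(C,[(.6163,.1888,.066),(.6305,.313,.057)]))
E
```

```text
pos [0.6324 0.3134 0.1798] dp [-0.5028  0.0088  0.1184] turn [ 0.0071 -0.0027 -0.2799] t 7.85
[[314.0592 400.5113]
 [307.9235 233.2067]]
```

View pics/w4.png

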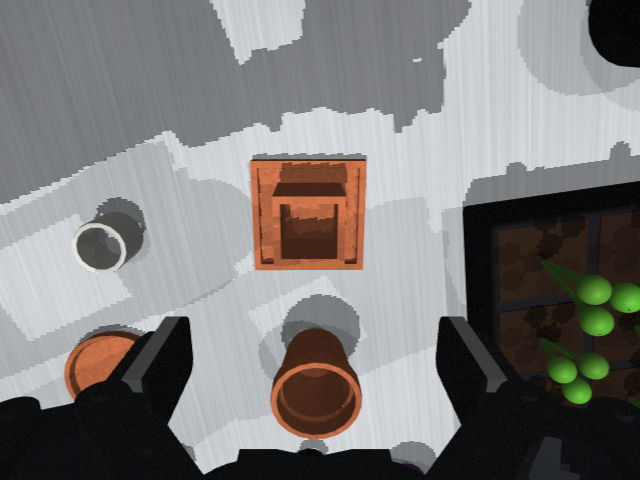

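The square pot stands centred in its saucer, in line with it. The large pot's rim is centred near (317,398), and I'll refine that.

```bash
python3 - <<'E'
from h import *
d=np.load('w4.npz');C=(d['K'],d['R'],d['t']);im=cv2.imread('pics/w4.png')
r=rim(C,im,(317,399),.066,.034);print(r);go(r[0][0],r[0][1],.12,-8.4)
E
```

```text
(array([0.6176, 0.1893]), 0.6258741258741258, np.float64(0.03372825968086949))
pos [0.6324 0.3134 0.1798] dp [-0.5002  0.0133  0.2385] turn [ 0.0069 -0.0032  0.0001] t 7.85
```

>>> arm_command --dp '[[-0.15,0.005,0],[-0.3,0.01,0.06],[-0.44,0.013,0.15],[-0.5,0.013,0.24],[-0.5,0.013,0.24]]' --turn '[[0,0,0],[0,0,0],[0,0,0],[0,0,0],[0,0,0]]' --jaw '[1,1,1,1,1]'

```text
time_s: 8.48
eef_pos: [0.6135, 0.1875, 0.1137]
eef_rot: [-0.002, 0.758, 0.653, -0.003]
wrist_force: [-0.3, -0.4, 0.4]
opening: 1.003
grasp_force: 0.0
```

```bash
python3 - <<'E'
from h import *
C=cam('wrist');im=camera('wrist');uv=proj(C,(.6176,.1893,.066))[0]
r=rim(C,im,uv,.066,.034);print(uv,r);go(r[0][0],r[0][1],.034,-8.4)
E
```

```text
[322.9026 271.2459] (array([0.6175, 0.1887]), 0.926509186351706, np.float64(0.033630516671772956))
pos [0.6149 0.1886 0.1156] dp [0.0023 0.0116 0.3263] turn [-0.0075  0.0016 -0.002 ] t 8.525
```

>>> arm_command --dp '[[0.001,0.008,0.08],[0.001,0.008,0.18],[0.001,0.008,0.26],[0.001,0.008,0.32],[0.001,0.008,0.32]]' --turn '[[0,0,0],[0,0,0],[0,0,0],[0,0,0],[0,0,0]]' --jaw '[1,1,1,1,1]'

```text
time_s: 9.15
eef_pos: [0.6172, 0.189, 0.0359]
eef_rot: [-0.001, 0.757, 0.654, -0.001]
wrist_force: [0.5, -0.2, 0.5]
opening: 1.0
grasp_force: 0.0
```

>>> arm_command --dp '[[0,0,0],[0,0,0],[0,0,0],[0,0,0],[0,0,0]]' --turn '[[0,0,0],[0,0,0],[0,0,0],[0,0,0],[0,0,0]]' --jaw '[0.85,0.7,0.6,0.6,0.6]'

```text
time_s: 9.78
eef_pos: [0.6191, 0.1892, 0.0395]
eef_rot: [0.001, 0.757, 0.653, 0.001]
wrist_force: [-3.0, -0.1, 5.0]
opening: 0.756
grasp_force: 65.4
```

>>> arm_command --dp '[[0,0,-0.02],[0,0,-0.04],[0,0,-0.06],[0,0,-0.08],[0,0,-0.08]]' --turn '[[0,0,0],[0,0,0],[0,0,0],[0,0,0],[0,0,0]]' --jaw '[0.6,0.6,0.6,0.6,0.6]'

```text
time_s: 10.4
eef_pos: [0.6187, 0.1889, 0.0581]
eef_rot: [0.0, 0.757, 0.653, 0.0]
wrist_force: [-0.3, 0.1, -2.2]
opening: 0.755
grasp_force: 66.5
```

```bash
python3 - <<'E'
from h import *
C=cam('wrist');im=camera('wrist');S=cam('side');s=camera('side');o=get_obs()
p=proj(S,(.618,.189,.06))[0].astype(int);print(p,o['eef_pos'])
c=s[max(0,p[1]-75):p[1]+75,max(0,p[0]-100):p[0]+100]
cv2.imwrite('pics/w5.png',np.vstack([cv2.resize(im,(400,300)),cv2.resize(c,(400,300))]))
E
```

```text
[218 310] [0.6182 0.1889 0.0575]
```

View pics/w5.png

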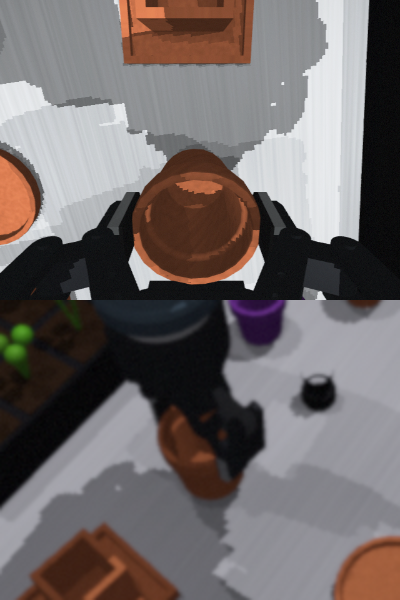

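The large pot is held level in the pads. Lifting further and carrying it to the large saucer.

>>> arm_command --dp '[[0,0,-0.06],[0,0,-0.14],[0,0,-0.22],[0,0,-0.22],[0,0,-0.22]]' --turn '[[0,0,0],[0,0,0],[0,0,0],[0,0,0],[0,0,0]]' --jaw '[0.6,0.6,0.6,0.6,0.6]'

```text
time_s: 11.12
eef_pos: [0.6181, 0.1889, 0.1126]
eef_rot: [-0.0, 0.757, 0.653, 0.0]
wrist_force: [0.3, -0.2, -3.1]
opening: 0.759
grasp_force: 66.9
```

```bash
python3 - <<'E'
from h import *
go(.4433,.1927,.112,-8.4)
E
```

```text
pos [0.6181 0.1889 0.1126] dp [-0.0871 -0.6938  0.0025] turn [-0. -0.  0.] t 11.125
```

>>> arm_command --dp '[[-0.02,-0.15,0],[-0.04,-0.33,0],[-0.065,-0.52,0],[-0.087,-0.65,0],[-0.087,-0.694,0]]' --turn '[[0,0,0],[0,0,0],[0,0,0],[0,0,0],[0,0,0]]' --jaw '[0.6,0.6,0.6,0.6,0.6]'

```text
time_s: 11.75
eef_pos: [0.441, 0.1927, 0.1116]
eef_rot: [-0.001, 0.757, 0.654, -0.001]
wrist_force: [1.1, -0.1, -1.3]
opening: 0.754
grasp_force: 67.2
```

>>> arm_command --dp '[[0,0,0],[0,0,0]]' --turn '[[0,0,0],[0,0,0]]' --jaw '[0.6,0.6]'

```text
time_s: 12.0
eef_pos: [0.445, 0.1927, 0.1129]
eef_rot: [0.0, 0.757, 0.653, 0.001]
wrist_force: [0.9, -0.2, -2.6]
opening: 0.755
grasp_force: 67.2
```

```bash
python3 - <<'E'
from h import *
C=cam('wrist');im=camera('wrist');cv2.imwrite('pics/w6.png',im)
np.savez('w6.npz',K=C[0],R=C[1],t=C[2]);go(.4433,.1927,.0375,-8.4);x=get_obs()['eef_pos']
print(proj(C,[(.4433,.1927,.012),(.4433,.1927+.045,.012),(x[0],x[1],x[2]+.0275)]))
E
```

```text
pos [0.4449 0.1927 0.1128] dp [-0.0008 -0.0066  0.301 ] turn [ 0.0021 -0.0005 -0.0009] t 12.05
[[311.2011 242.6001]
 [299.6233 168.8225]
 [314.6963 367.4872]]
```

View pics/w6.png

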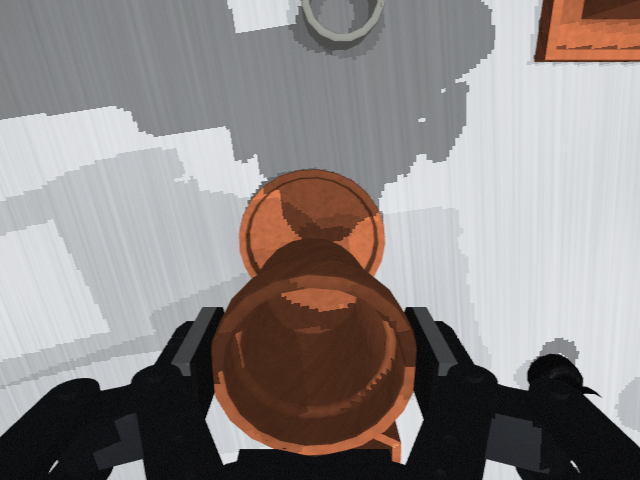

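The saucer (u 239–385, top row 169) and the pot rim (u 212–415, rows 275–454) both match the predictions, so I'm lowering.

>>> arm_command --dp '[[0,-0.004,0.1],[0,-0.004,0.18],[0,-0.004,0.24],[0,-0.004,0.265],[0,-0.004,0.275]]' --turn '[[0,0,0],[0,0,0],[0,0,0],[0,0,0],[0,0,0]]' --jaw '[0.6,0.6,0.6,0.6,0.6]'

```text
time_s: 12.68
eef_pos: [0.4426, 0.193, 0.0444]
eef_rot: [-0.0, 0.757, 0.653, -0.0]
wrist_force: [-9.4, -1.0, 20.4]
opening: 0.755
grasp_force: 69.2
```

>>> arm_command --dp '[[0,0,0.003],[0,0,0.006],[0,0,0.008],[0,0,0.008]]' --turn '[[0,0,0],[0,0,0],[0,0,0],[0,0,0]]' --jaw '[0.6,0.6,0.6,0.6]'

```text
time_s: 13.18
eef_pos: [0.4427, 0.1933, 0.0444]
eef_rot: [-0.0, 0.757, 0.654, -0.0]
wrist_force: [-12.2, -1.3, 22.9]
opening: 0.755
grasp_force: 69.4
```

>>> arm_command --dp '[[0,0,-0.004],[0,0,-0.008],[0,0,-0.01],[0,0,-0.01]]' --turn '[[0,0,0],[0,0,0],[0,0,0],[0,0,0]]' --jaw '[0.6,0.6,0.6,0.6]'

```text
time_s: 13.68
eef_pos: [0.443, 0.1929, 0.0446]
eef_rot: [0.0, 0.757, 0.653, 0.0]
wrist_force: [0.4, -0.4, 0.9]
opening: 0.755
grasp_force: 67.4
```

Force is near zero with the pot just resting on the floor. Releasing.

>>> arm_command --dp '[[0,0,0],[0,0,0],[0,0,0],[0,0,0],[0,0,0]]' --turn '[[0,0,0],[0,0,0],[0,0,0],[0,0,0],[0,0,0]]' --jaw '[0.78,0.85,1,1,1]'

```text
time_s: 14.3
eef_pos: [0.4426, 0.1929, 0.0444]
eef_rot: [0.0, 0.757, 0.653, 0.0]
wrist_force: [0.2, -0.4, 0.0]
opening: 0.999
grasp_force: 0.0
```

>>> arm_command --dp '[[0,0,-0.1],[0,0,-0.25],[0,0,-0.45],[0,0,-0.65],[0,0,-0.65]]' --turn '[[0,0,0],[0,0,0],[0,0,0],[0,0,0],[0,0,0]]' --jaw '[1,1,1,1,1]'

```text
time_s: 14.92
eef_pos: [0.4454, 0.1934, 0.2115]
eef_rot: [0.002, 0.757, 0.653, 0.004]
wrist_force: [0.1, -0.9, 0.4]
opening: 1.0
grasp_force: 0.0
```

```bash
python3 - <<'E'
from h import *
C=cam('wrist');im=camera('wrist');cv2.imwrite('pics/w7.png',im)
uv=proj(C,(.4433,.1927,.071))[0];print(uv,rim(C,im,uv,.071,.034));go(.54,-.10,.23,0)
E
```

```text
[309.4789 226.5628] (array([0.4412, 0.1925]), 0.47530864197530864, np.float64(0.03365149283911581))
pos [0.4438 0.1931 0.2089] dp [-1.1037  0.5522 -0.0837] turn [ 0.0089 -0.0022 -0.2798] t 14.975
```

The large pot is within about 2 mm of its saucer's centre. Next, a view of the right side.

>>> arm_command --dp '[[-0.2,0.1,-0.03],[-0.4,0.2,-0.06],[-0.6,0.3,-0.08],[-0.8,0.4,-0.08],[-1,0.5,-0.08]]' --turn '[[0,0,-0.1],[0,0,-0.2],[0,0,-0.28],[0,0,-0.28],[0,0,-0.28]]' --jaw '[1,1,1,1,1]'

```text
time_s: 15.6
eef_pos: [0.529, -0.0742, 0.2249]
eef_rot: [-0.001, 0.707, 0.707, -0.001]
wrist_force: [0.4, 0.2, 0.4]
opening: 1.002
grasp_force: 0.0
```

>>> arm_command --dp '[[-0.13,0.05,0],[-0.13,0.05,0],[-0.13,0.05,0],[-0.13,0.05,0]]' --turn '[[0,0,0],[0,0,0],[0,0,0],[0,0,0]]' --jaw '[1,1,1,1]'

```text
time_s: 16.1
eef_pos: [0.5416, -0.1039, 0.2262]
eef_rot: [-0.001, 0.707, 0.708, -0.0]
wrist_force: [0.1, 1.1, -0.0]
opening: 0.998
grasp_force: 0.0
```

```bash
python3 - <<'E'
from h import *
C=cam('wrist');im=camera('wrist');cv2.imwrite('pics/w8.png',im);go(.54,-.1,.23,0)
np.savez('w8.npz',K=C[0],R=C[1],t=C[2])
print(proj(C,[(.625,-.056,.054),(.448,-.301,.042),(.448,-.186,.012),(.478,-.0655,.012)]))
E
```

```text
pos [ 0.5417 -0.1039  0.2265] dp [ 0.0158 -0.0068 -0.0142] turn [-0.0012 -0.0008  0.0029] t 16.15
[[428.0368 150.2837]
 [213.4345 415.2405]
 [212.1101 289.0093]
 [237.8665 156.4425]]
```

View pics/w8.png

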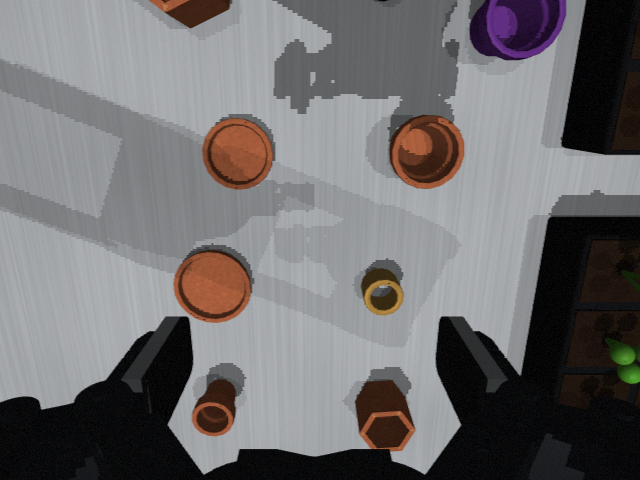

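The right-hand view shows the medium pot's rim at (428,150), the medium saucer at (213,286), the small saucer at (238,154) and the small pot's rim at (213,418). The small hex is at (386,430), with the brass ring at (383,297) and the purple pot at (525,20).

```bash
python3 - <<'E'
from h import *
d=np.load('w8.npz');C=(d['K'],d['R'],d['t']);im=cv2.imread('pics/w8.png')
for n,uv,z,r in(('med',(428,150),.054,.027),('sm',(213,418),.042,.02),('sau_m',(213,286),.012,.036),('sau_s',(238,154),.012,.03)):
    x=rim(C,im,uv,z,r);print(n,x)
    if n=='med':go(*x[0],.11,0)
E
```

```text
med (array([ 0.6239, -0.0572]), 1.0, np.float64(0.026569197508527414))
pos [ 0.5417 -0.1039  0.2265] dp [0.1861 0.3292 0.4657] turn [-0.0012 -0.0008  0.0029] t 16.15
sm (array([ 0.4491, -0.2961]), 0.5428571428571428, np.float64(0.01988959886422496))
sau_m (array([ 0.448 , -0.1844]), 0.9911894273127754, np.float64(0.034979562441079366))
sau_s (array([ 0.4776, -0.0638]), 0.9949748743718593, np.float64(0.028757247778017386))
```

>>> arm_command --dp '[[0.06,0.1,0.1],[0.12,0.22,0.22],[0.186,0.329,0.34],[0.186,0.329,0.46],[0.186,0.329,0.46]]' --turn '[[0,0,0],[0,0,0],[0,0,0],[0,0,0],[0,0,0]]' --jaw '[1,1,1,1,1]'

```text
time_s: 16.77
eef_pos: [0.6221, -0.0569, 0.1089]
eef_rot: [-0.003, 0.706, 0.708, -0.002]
wrist_force: [0.8, 0.2, 0.3]
opening: 0.999
grasp_force: 0.0
```

>>> arm_command --dp '[[0,0,0],[0,0,0]]' --turn '[[0,0,0],[0,0,0]]' --jaw '[1,1]'

```text
time_s: 17.02
eef_pos: [0.6254, -0.0591, 0.1139]
eef_rot: [0.001, 0.707, 0.707, 0.001]
wrist_force: [-0.9, -0.2, 0.8]
opening: 0.998
grasp_force: 0.0
```

```bash
python3 - <<'E'
from h import *
C=cam('wrist');im=camera('wrist');uv=proj(C,(.6239,-.0572,.054))[0]
r=rim(C,im,uv,.054,.027);print(uv,r);go(r[0][0],r[0][1],.024,0)
E
```

```text
[310.6977 263.2558] (array([ 0.6252, -0.0558]), 0.9283276450511946, np.float64(0.026784718136659422))
pos [ 0.6252 -0.0591  0.1137] dp [ 0.0135 -0.0011  0.3589] turn [ 0.0055  0.0016 -0.0005] t 17.075
```

>>> arm_command --dp '[[0.006,0,0.1],[0.012,0,0.2],[0.012,0,0.3],[0.012,0,0.36],[0.012,0,0.36]]' --turn '[[0,0,0],[0,0,0],[0,0,0],[0,0,0],[0,0,0]]' --jaw '[1,1,1,1,1]'

```text
time_s: 17.7
eef_pos: [0.6238, -0.0557, 0.0212]
eef_rot: [-0.001, 0.707, 0.707, -0.0]
wrist_force: [0.1, -1.0, 0.5]
opening: 1.004
grasp_force: 0.0
```

>>> arm_command --dp '[[0,0,0],[0,0,0],[0,0,0],[0,0,0],[0,0,0]]' --turn '[[0,0,0],[0,0,0],[0,0,0],[0,0,0],[0,0,0]]' --jaw '[0.8,0.6,0.45,0.45,0.45]'

```text
time_s: 18.32
eef_pos: [0.6254, -0.056, 0.0239]
eef_rot: [0.001, 0.707, 0.707, 0.0]
wrist_force: [-4.0, -0.0, 7.1]
opening: 0.599
grasp_force: 60.9
```

>>> arm_command --dp '[[0,0,-0.04],[0,0,-0.1],[0,0,-0.2],[0,0,-0.3],[0,0,-0.3]]' --turn '[[0,0,0],[0,0,0],[0,0,0],[0,0,0],[0,0,0]]' --jaw '[0.45,0.45,0.45,0.45,0.45]'

```text
time_s: 18.95
eef_pos: [0.6265, -0.0562, 0.1001]
eef_rot: [0.003, 0.707, 0.707, 0.001]
wrist_force: [0.2, 0.1, -2.3]
opening: 0.6
grasp_force: 62.7
```

```bash
python3 - <<'E'
from h import *
go(.448,-.185,.1,0)
E
```

```text
pos [ 0.6265 -0.0562  0.1001] dp [-0.515  -0.7141 -0.0027] turn [0.0111 0.0031 0.0002] t 18.95
```

>>> arm_command --dp '[[-0.11,-0.15,0],[-0.24,-0.33,0],[-0.37,-0.52,0],[-0.48,-0.66,0],[-0.515,-0.71,0]]' --turn '[[0,0,0],[0,0,0],[0,0,0],[0,0,0],[0,0,0]]' --jaw '[0.45,0.45,0.45,0.45,0.45]'

```text
time_s: 19.58
eef_pos: [0.4447, -0.1852, 0.096]
eef_rot: [-0.001, 0.708, 0.706, -0.0]
wrist_force: [0.0, 0.8, -1.4]
opening: 0.604
grasp_force: 63.0
```

>>> arm_command --dp '[[0,0,0],[0,0,0],[0,0,0]]' --turn '[[0,0,0],[0,0,0],[0,0,0]]' --jaw '[0.45,0.45,0.45]'

```text
time_s: 19.95
eef_pos: [0.4477, -0.1838, 0.0967]
eef_rot: [0.0, 0.707, 0.708, 0.0]
wrist_force: [-0.2, -0.9, -2.0]
opening: 0.598
grasp_force: 63.0
```

```bash
python3 - <<'E'
from h import *
C=cam('wrist');im=camera('wrist');cv2.imwrite('pics/w9.png',im)
np.savez('w9.npz',K=C[0],R=C[1],t=C[2]);go(.448,-.185,.029,0);x=get_obs()['eef_pos']
print(proj(C,[(.448,-.185,.012),(.448,-.185+.036,.012),(.448-.036,-.185,.012),(.448+.036,-.185,.012),(x[0],x[1],x[2]+.030)]))
E
```

```text
pos [ 0.4476 -0.1838  0.0967] dp [-0.0048  0.0017  0.2708] turn [ 0.0001 -0.0002  0.0029] t 20.0
[[314.3302 252.8957]
 [314.4973 190.4823]
 [251.1586 252.7906]
 [377.4651 253.0007]
 [313.7526 372.2675]]
```

View pics/w9.png

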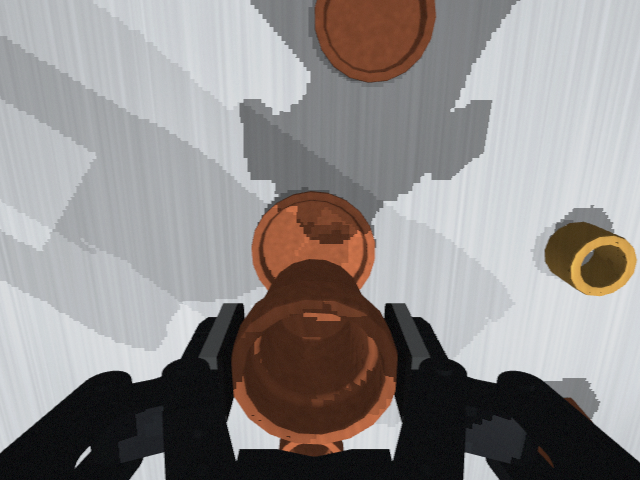

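The saucer (u 251–376, top row 191) and the pot (centre about (314,371)) line up as predicted. Lowering.

>>> arm_command --dp '[[0,0,0.09],[0,0,0.17],[0,0,0.225],[0,0,0.245],[0,0,0.25]]' --turn '[[0,0,0],[0,0,0],[0,0,0],[0,0,0],[0,0,0]]' --jaw '[0.45,0.45,0.45,0.45,0.45]'

```text
time_s: 20.62
eef_pos: [0.4471, -0.1844, 0.0343]
eef_rot: [0.0, 0.707, 0.707, 0.0]
wrist_force: [0.2, 0.3, -1.2]
opening: 0.601
grasp_force: 63.0
```

>>> arm_command --dp '[[0,0,0.003],[0,0,0.006],[0,0,0.009],[0,0,0.01],[0,0,0.01]]' --turn '[[0,0,0],[0,0,0],[0,0,0],[0,0,0],[0,0,0]]' --jaw '[0.45,0.45,0.45,0.45,0.45]'

```text
time_s: 21.25
eef_pos: [0.4468, -0.1845, 0.0318]
eef_rot: [0.0, 0.707, 0.707, 0.0]
wrist_force: [0.3, -0.1, -2.6]
opening: 0.598
grasp_force: 63.0
```

>>> arm_command --dp '[[0,0,0.003],[0,0,0.006],[0,0,0.009],[0,0,0.011],[0,0,0.011]]' --turn '[[0,0,0],[0,0,0],[0,0,0],[0,0,0],[0,0,0]]' --jaw '[0.45,0.45,0.45,0.45,0.45]'

```text
time_s: 21.88
eef_pos: [0.4469, -0.1844, 0.029]
eef_rot: [0.0, 0.707, 0.707, -0.0]
wrist_force: [0.9, 0.3, -1.5]
opening: 0.602
grasp_force: 63.1
```

>>> arm_command --dp '[[0,0,0.002],[0,0,0.004],[0,0,0.004]]' --turn '[[0,0,0],[0,0,0],[0,0,0]]' --jaw '[0.45,0.45,0.45]'

```text
time_s: 22.25
eef_pos: [0.4469, -0.1845, 0.0289]
eef_rot: [-0.0, 0.707, 0.707, -0.0]
wrist_force: [-4.4, 2.4, 9.9]
opening: 0.6
grasp_force: 63.8
```

Contact at the expected height. Releasing and going up.

>>> arm_command --dp '[[0,0,-0.003],[0,0,-0.003],[0,0,-0.003],[0,0,-0.003],[0,0,-0.003]]' --turn '[[0,0,0],[0,0,0],[0,0,0],[0,0,0],[0,0,0]]' --jaw '[0.45,0.62,0.7,0.85,1]'

```text
time_s: 22.88
eef_pos: [0.4469, -0.1845, 0.0288]
eef_rot: [0.0, 0.707, 0.707, 0.0]
wrist_force: [0.2, 0.1, 1.1]
opening: 0.997
grasp_force: 0.0
```

>>> arm_command --dp '[[0,0,0],[0,0,-0.1],[0,0,-0.25],[0,0,-0.4],[0,0,-0.4]]' --turn '[[0,0,0],[0,0,0],[0,0,0],[0,0,0],[0,0,0]]' --jaw '[1,1,1,1,1]'

```text
time_s: 23.5
eef_pos: [0.4489, -0.1859, 0.132]
eef_rot: [0.003, 0.707, 0.707, 0.0]
wrist_force: [0.4, -0.1, -0.4]
opening: 1.004
grasp_force: 0.0
```

```bash
python3 - <<'E'
from h import *
C=cam('wrist');im=camera('wrist')
uv=proj(C,(.448,-.185,.059))[0];print(uv,rim(C,im,uv,.059,.027));go(.4491,-.297,.13,0)
E
```

```text
[311.4368 255.8824] (array([ 0.4469, -0.1845]), 0.4807121661721068, np.float64(0.026669968774773435))
pos [ 0.4478 -0.1851  0.1301] dp [-0.4477  0.0053  0.0014] turn [0.0052 0.0039 0.0001] t 23.55
```

The medium pot is centred. Now the small pot.

>>> arm_command --dp '[[-0.15,0.005,0],[-0.32,0.005,0],[-0.448,0.005,0],[-0.448,0.005,0.08],[-0.448,0.005,0.08]]' --turn '[[0,0,0],[0,0,0],[0,0,0],[0,0,0],[0,0,0]]' --jaw '[1,1,1,1,1]'

```text
time_s: 24.18
eef_pos: [0.4462, -0.295, 0.1057]
eef_rot: [-0.003, 0.707, 0.707, 0.0]
wrist_force: [-1.2, 0.4, -0.7]
opening: 0.998
grasp_force: 0.0
```

>>> arm_command --dp '[[0,0,0],[0,0,0]]' --turn '[[0,0,0],[0,0,0]]' --jaw '[1,1]'

```text
time_s: 24.42
eef_pos: [0.4484, -0.2962, 0.1092]
eef_rot: [0.0, 0.707, 0.707, 0.0]
wrist_force: [0.3, -0.7, 0.1]
opening: 1.0
grasp_force: 0.0
```

```bash
python3 - <<'E'
from h import *
C=cam('wrist');im=camera('wrist');cv2.imwrite('pics/w10.png',im);uv=proj(C,(.4491,-.297,.042))[0]
r=rim(C,im,uv,.042,.02);print(uv,r);go(r[0][0],r[0][1],.013,0)
E
```

```text
[315.0786 263.089 ] (array([ 0.4459, -0.3038]), 0.8093023255813954, np.float64(0.01985201543822396))
pos [ 0.4485 -0.2963  0.1094] dp [-0.0298 -0.0106  0.3854] turn [0.0012 0.0013 0.0012] t 24.475
```

View pics/w10.png

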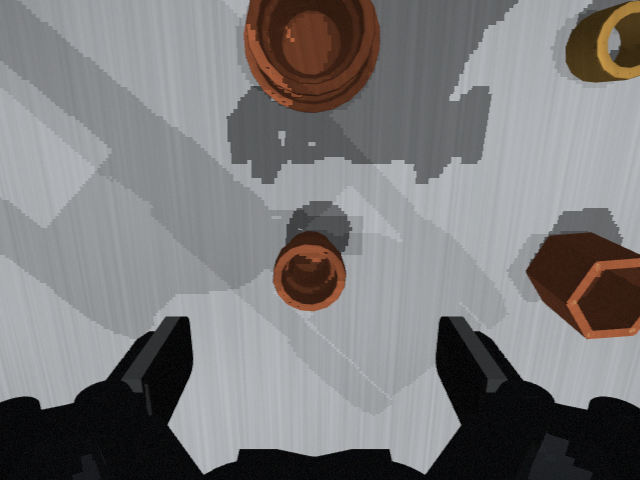

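The small pot's rim is at about (310,276), u 274–346 and rows 242–310. The earlier estimate was 7 mm out, so I'm using this one.

>>> arm_command --dp '[[-0.03,-0.01,0.06],[-0.03,-0.01,0.18],[-0.03,-0.01,0.3],[-0.03,-0.01,0.38],[-0.03,-0.01,0.38]]' --turn '[[0,0,0],[0,0,0],[0,0,0],[0,0,0],[0,0,0]]' --jaw '[1,1,1,1,1]'

```text
time_s: 25.1
eef_pos: [0.4441, -0.3028, 0.0115]
eef_rot: [-0.002, 0.707, 0.707, 0.0]
wrist_force: [0.3, 0.0, -0.0]
opening: 0.998
grasp_force: 0.0
```

>>> arm_command --dp '[[0,0,0],[0,0,0],[0,0,0],[0,0,0],[0,0,0]]' --turn '[[0,0,0],[0,0,0],[0,0,0],[0,0,0],[0,0,0]]' --jaw '[0.8,0.6,0.4,0.3,0.3]'

```text
time_s: 25.72
eef_pos: [0.4461, -0.3046, 0.0152]
eef_rot: [0.001, 0.707, 0.707, -0.0]
wrist_force: [-1.3, 0.3, 6.7]
opening: 0.431
grasp_force: 59.2
```

>>> arm_command --dp '[[0,0,-0.04],[0,0,-0.12],[0,0,-0.3],[0,0,-0.46],[0,0,-0.46]]' --turn '[[0,0,0],[0,0,0],[0,0,0],[0,0,0],[0,0,0]]' --jaw '[0.3,0.3,0.3,0.3,0.3]'

```text
time_s: 26.35
eef_pos: [0.4477, -0.306, 0.1333]
eef_rot: [0.004, 0.707, 0.707, -0.0]
wrist_force: [-0.1, 1.2, -1.7]
opening: 0.432
grasp_force: 60.2
```

```bash
python3 - <<'E'
from h import *
go(.4776,-.0645,.12,0)
E
```

```text
pos [ 0.4477 -0.306   0.1333] dp [0.9661 0.1195 0.048 ] turn [0.0109 0.0114 0.0003] t 26.35
```

>>> arm_command --dp '[[0.2,0.025,0],[0.43,0.05,0],[0.68,0.08,0],[0.88,0.11,0],[0.966,0.12,0.04]]' --turn '[[0,0,0],[0,0,0],[0,0,0],[0,0,0],[0,0,0]]' --jaw '[0.3,0.3,0.3,0.3,0.3]'

```text
time_s: 26.98
eef_pos: [0.4754, -0.0597, 0.1186]
eef_rot: [-0.0, 0.706, 0.708, 0.0]
wrist_force: [-0.2, -1.0, -1.2]
opening: 0.43
grasp_force: 60.2
```

>>> arm_command --dp '[[0,0,0.1],[0,0,0.1],[0,0,0.1],[0,0,0.1]]' --turn '[[0,0,0],[0,0,0],[0,0,0],[0,0,0]]' --jaw '[0.3,0.3,0.3,0.3]'

```text
time_s: 27.48
eef_pos: [0.4762, -0.0631, 0.0946]
eef_rot: [0.001, 0.707, 0.707, 0.0]
wrist_force: [0.5, -0.3, -0.8]
opening: 0.432
grasp_force: 60.2
```

```bash
python3 - <<'E'
from h import *
C=cam('wrist');im=camera('wrist');cv2.imwrite('pics/w11.png',im)
np.savez('w11.npz',K=C[0],R=C[1],t=C[2]);go(.4776,-.0645,.0202,0);x=get_obs()['eef_pos'];c=np.array([.4776,-.0645,.012])
print(proj(C,[c,c+[0,.03,0],c-[.03,0,0],c+[.03,0,0],(x[0],x[1],x[2]+.0268)]))
E
```

```text
pos [ 0.4762 -0.063   0.0946] dp [-0.0057  0.0054  0.2976] turn [ 0.0026  0.001  -0.0014] t 27.525
[[316.2136 254.404 ]
 [316.3017 202.4224]
 [263.1349 254.4486]
 [369.2622 254.3593]
 [314.2677 366.1192]]
```

View pics/w11.png

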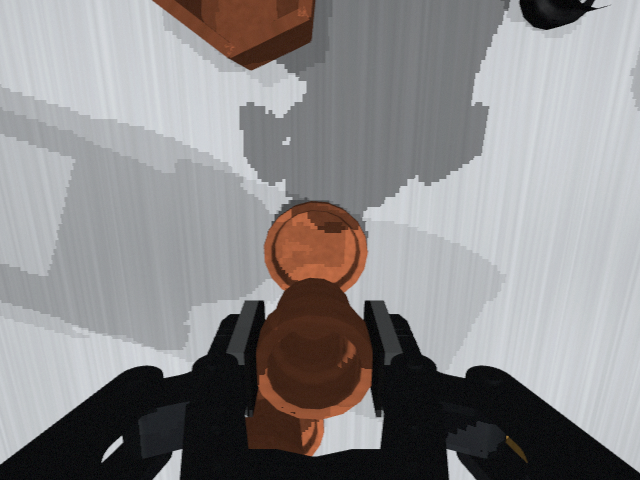

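The saucer (u 264–367, top row 201) matches, and the small pot is centred above it at u about 314. Lowering.

>>> arm_command --dp '[[-0.003,0.003,0.1],[-0.003,0.003,0.19],[-0.003,0.003,0.25],[-0.003,0.003,0.27],[-0.003,0.003,0.277]]' --turn '[[0,0,0],[0,0,0],[0,0,0],[0,0,0],[0,0,0]]' --jaw '[0.3,0.3,0.3,0.3,0.3]'

```text
time_s: 28.15
eef_pos: [0.4767, -0.0634, 0.0248]
eef_rot: [0.0, 0.707, 0.707, 0.0]
wrist_force: [0.1, 0.2, 0.0]
opening: 0.429
grasp_force: 60.2
```

>>> arm_command --dp '[[0,0,0.003],[0,0,0.006],[0,0,0.009],[0,0,0.012],[0,0,0.012]]' --turn '[[0,0,0],[0,0,0],[0,0,0],[0,0,0],[0,0,0]]' --jaw '[0.3,0.3,0.3,0.3,0.3]'

```text
time_s: 28.78
eef_pos: [0.4763, -0.0632, 0.0215]
eef_rot: [-0.0, 0.707, 0.707, -0.0]
wrist_force: [-0.4, 0.3, -0.6]
opening: 0.433
grasp_force: 60.2
```

>>> arm_command --dp '[[0,0,0.002],[0,0,0.004],[0,0,0.006],[0,0,0.008],[0,0,0.008]]' --turn '[[0,0,0],[0,0,0],[0,0,0],[0,0,0],[0,0,0]]' --jaw '[0.3,0.3,0.3,0.3,0.3]'

```text
time_s: 29.4
eef_pos: [0.4764, -0.0632, 0.0202]
eef_rot: [-0.0, 0.707, 0.707, -0.0]
wrist_force: [-3.9, 1.4, 7.9]
opening: 0.428
grasp_force: 60.9
```

>>> arm_command --dp '[[0,0,-0.003],[0,0,-0.003],[0,0,-0.003],[0,0,-0.003],[0,0,-0.003]]' --turn '[[0,0,0],[0,0,0],[0,0,0],[0,0,0],[0,0,0]]' --jaw '[0.3,0.46,0.6,0.8,1]'

```text
time_s: 30.02
eef_pos: [0.4764, -0.0632, 0.0203]
eef_rot: [0.0, 0.707, 0.707, -0.0]
wrist_force: [-0.9, -0.4, 0.3]
opening: 0.98
grasp_force: 0.0
```

>>> arm_command --dp '[[0,0,0],[0,0,-0.1],[0,0,-0.3],[0,0,-0.5],[0,0,-0.7]]' --turn '[[0,0,0],[0,0,0],[0,0,0],[0,0,0],[0,0,0]]' --jaw '[1,1,1,1,1]'

```text
time_s: 30.65
eef_pos: [0.4761, -0.0631, 0.1969]
eef_rot: [0.0, 0.707, 0.707, 0.0]
wrist_force: [1.3, -0.9, -0.7]
opening: 0.999
grasp_force: 0.0
```

>>> arm_command --dp '[[0,0,-0.1],[0,0,-0.2],[0,0,-0.2],[0,0,-0.2]]' --turn '[[0,0,0],[0,0,0],[0,0,0],[0,0,0]]' --jaw '[1,1,1,1]'

```text
time_s: 31.15
eef_pos: [0.4758, -0.063, 0.2442]
eef_rot: [-0.001, 0.707, 0.707, -0.0]
wrist_force: [-0.0, -0.7, 0.0]
opening: 0.999
grasp_force: 0.0
```

```bash
python3 - <<'E'
from h import *
C=cam('wrist');im=camera('wrist');s=camera('side')
uv=proj(C,(.4776,-.0645,.047))[0];print(uv,rim(C,im,uv,.047,.02),get_obs()['eef_pos'])
cv2.imwrite('pics/s12.png',s)
E
```

```text
[316.1883 207.8978] (array([ 0.4763, -0.0636]), 0.27071823204419887, np.float64(0.022932060135494887)) [ 0.4756 -0.0629  0.2438]
```

View pics/s12.png

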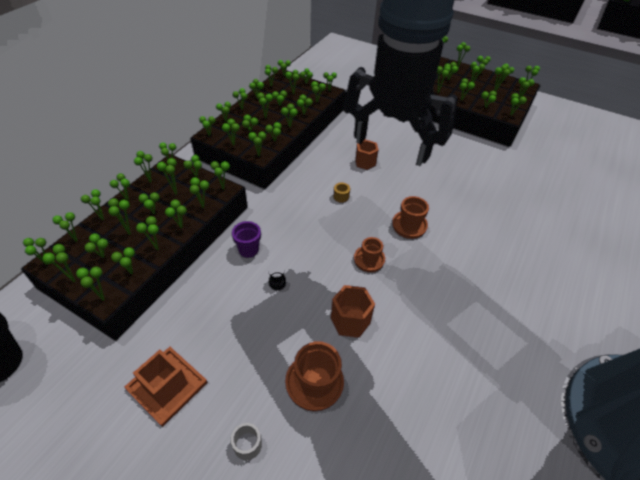

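All four pots stand upright in their own saucers: square (160,375), large (317,370), medium (412,215), small (371,253). The hex pots have not moved from (352,310) and (367,154). Handing in.

```bash
python3 -c "
from bench import *
print(hand_in())"
```

```text
the job is handed in; nothing more can be done
None
```

I handed the job in at about 31 s of the 99 s; no verdict came back, but the last picture shows all four pots upright in their own saucers and both six-sided pots where they began.

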